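Push a carton through the size gate

ROBOT

A 6-joint arm with a two-finger parallel gripper is mounted at the origin on the work surface. World frame = base frame: x ahead of the robot, y to its left, z up, the work surface at z = 0. Lengths are in m, angles in rad, forces in N, time in s.
With the tool pointing down it reaches from about 0.425 to 0.95 m from the base axis. Payload 14.7 kg.
Tool frame: the origin (TCP) lies midway between the tips of the shut fingers; the grasp point (between the pads) lies 19 mm behind it; z points along the fingers, y is the direction in which the jaws open and shut (so a half turn about z gives the same grasp; the last joint's range is limited). The gripper opens to 85 mm and grips with 20 to 120 N. Pads are 22 mm wide; open, the fingers measure 114 mm over their backs; the gripper's body (76 mm by 85 mm) begins 54 mm behind the grasp point. The pads swing forward as they close: fully open they stand 13 mm farther back than shut.
Start: joints at [1.085, 0.48, 1.596, -0, 1.065, -0.047], TCP at [0.276, 0.588, 0.231] pointing down, gripper open.
Joint ranges: [-2.75, 2.75], [-0.82, 2.05], [0.23, 2.67], [-1.56, 4.7], [0.09, 2.69], [-2.92, 2.92]. Speed limits (rad/s): [1.89, 1.89, 2.39, 3.01, 3.01, 3.01].

INTERFACE

Orientations are given as a unit quaternion [w, x, y, z].
In Python, from station import r gives the robot as it stands.
- The arm moves only by the tool drive_tool, never from a script. Its argument "moves" is a list that holds one entry, the list of rows, each a list of 7 numbers: the shift along the tool's x, y, z in m, then the turn, a rotation vector about the tool's x, y, z in degrees, then the closure, from 0 (fully open) to 1 (shut). In form: [[[tx, ty, tz, rx, ry, rz, gripper], ...]]. A call has 1 to 5 rows; each row shifts and turns the pose as measured when the row begins, along the tool's axes as they then stand; what a row does not reach is not made up. A row lasts 1/12 s, in which the tool goes at most 41.7 mm and 7.16 degrees, less where a joint would pass 70% of its speed; a pose out of reach is approached as far as the arm can. A call is refused whole if a number of a shift passes 0.0417 or a number of a turn 7.16, either way. A call with a gripper value outside its range is refused whole. The fingers move at their own pace and stop on an object; the grip force is fixed at half the most. Time passes only in rows, so rows that do not move let the fingers close. It gives the time, the measured TCP pose, the force and the opening at its end, in the units of the state.
- r.read_state(): the state, without advancing time (a new reading comes with each control period).
- r.get_image(name): name is "scene" or "top" or "wrist"; returns a dict with "image" (400x640x3 uint8, red, green, blue), "fx", "fy", "cx", "cy" (pixels), "world_to_cam" (4x4, takes a point from world to camera coordinates). Camera axes: x right, y down, z forward; pixel columns grow to the right and rows downward; lengths in m; the calibration is good to about 2 mm. A picture is of the moment at which its call begins. There is no depth.
- r.job_done(): hands the job in, once; it reports no verdict.
Trained networks look in the newest picture that a camera, given by its name, has taken for a name from the list of things; names that differ only in an ending like _2 or _b are one class to them, and where a whole thing is asked for, a point or a joint stands for the part that bears it (a point fixed in the world has none). Each returns a list of dicts, best first, with "confidence" (0 to 1); they miss things now and then, are a little off and sometimes report something else, mostly with a low value. They report only what shows in the picture. A call takes as long as a camera call. They do not tell look-alikes from the thing itself.
- r.find_in(camera, query): "pixel" ([column, row] in pixels, amid what is visible of it).
- r.masks_of(camera, query): "pixels" (400x640 bool, what is visible of it) and "pixel" ([column, row] in pixels, amid what is visible of it).
The state is a dict: "clock": time; "joints": joint angles; "qvel": joint speeds; "joint_torque": joint torques, N m; "tcp_pos": TCP position; "tcp_rot": TCP orientation; "force": force on the tool from outside, world axes, zero at the start; "wrist_torque": the same for the moment, N m; "finger_gap": finger opening in m.
Only numpy, scipy, OpenCV 4.12 (cv2) and the standard library are available. Lean on these libraries where they do the work, as an engineer would, in place of code of your own. Each camera call takes 0.05 s, during which the arm holds its last target.

TASK

At the packing bench, push the brown carton along the bench with your fingertips, through the narrow gap between the two yellow-capped posts of the size gate, and on until it sits flush against the steel end stop. It must stay flat on the bench, never lifted, carried or tipped, and the tape roll, tin and small white box must be left where they are.

Things in the scene. Friction and masses are not known exactly. Their poses are not given: they have to be found in the camera images.
- gate: Size gate fixed to the bench. Origin: on the bench, midway between two round posts, dark steel with yellow caps, 24 mm thick, 50 mm high, axes at y = +-63 mm (clear gap 102 mm). x: the carton's way through, within 0.2 rad of world +y; y across the gap; z up. Outside the gap, foot plates 5 mm high reach to |y| = 108 mm. Beyond it, bare bench with two painted yellow stripes.
- stop (a point): Middle of the top edge of the end stop's face, at gate x = +130 mm, y = 0, 30 mm up; axes as the gate's. The stop is a fixed steel bar across the path, 130 mm wide.
- carton: Brown carton, tape strip on top: 110 mm long (x), 96 mm wide (y, too wide to grasp), 50 mm high; 0.25 to 0.5 kg, slides with friction. Origin: centre of underside. Starts 135 to 165 mm before the gap, up to 22 mm off the gate's centre line, its x axis up to 0.35 rad off the gate's. Against the stop its origin is at gate x = 75 mm, its rear face 8 mm beyond the posts; either end may lead.
- tape: Bystander: roll of grey adhesive tape on a cardboard core, lying flat, 96 mm in diameter, 48 mm high. Origin at the centre of its underside.
- tin: Bystander: small tin with a blue band, 62 mm in diameter, 60 mm high. Origin at the centre of its underside.
- smallbox: Bystander: small white box with a green strip, 60 x 60 mm, 45 mm high. Origin at the centre of its underside.
Things that resemble listed ones, but are neither listed nor needed, are in the scene too. Leave any blue or pink look-alike of the carton alone.

How it is judged:
By the outcome, as a careful person would: the job done as asked, in the order asked, and still so for the second after the job is handed in, with the robot touching nothing.
It also fails if it takes over 64 s, if anything falls off the work surface, if the arm or the gripper's body presses on something with over 40 N, if the wrist force passes 120 N, or if a joint passes its speed limit or range.

## Working session

There is one attempt and no reset: what is moved stays moved. The work goes in short steps, Python scripts to look and compute and a tool call to move; the robot and the scene stay as the last step left them, time stands still between calls to the robot, and variables do not carry over. Pictures are saved under pics/ and viewed, and the job is handed in when it is done.

Besides the shell and the picture viewer there is one more tool, called after "Emit:" as name(argument=value, ...), one argument or row to a line, values as JSON. drive_tool: Moves the arm, as the interface text tells. Its arguments: {"type":"object","properties":{"moves":{"type":"array"}},"required":["moves"]}

```bash
mkdir -p pics; ls; cat > h.py <<'E'
from station import r
import numpy as np, cv2
def save(cam,name):
    d=r.get_image(cam); cv2.imwrite(f'pics/{name}.png',cv2.cvtColor(d['image'],cv2.COLOR_RGB2BGR)); return d
def toworld(d,px,z):
    M=np.linalg.inv(d['world_to_cam']); ray=M[:3,:3]@np.array([(px[0]-d['cx'])/d['fx'],(px[1]-d['cy'])/d['fy'],1]); o=M[:3,3]
    return o+ray*(z-o[2])/ray[2]
def topix(d,p):
    c=d['world_to_cam']@np.append(p,1); return np.array([d['fx']*c[0]/c[2]+d['cx'],d['fy']*c[1]/c[2]+d['cy']])
E
python3 - <<'E'
from h import *
for c in ['scene','top','wrist']:
    d=save(c,c+'0')
    print(c,np.linalg.inv(d['world_to_cam'])[:3,3],d['fx'])
    if c!='wrist':
        for q in ['carton','gate','stop','tape','tin','smallbox']:
            try: print(q,[(f['pixel'],round(f['confidence'],2)) for f in r.find_in(c,q)])
            except Exception as e: print(q,e)
print(r.read_state())
E
```

```text
pics
scene [ 1.0570158  -0.36703568  0.80248582] 443.56791009866413
carton [([265.4, 143.2], 0.71), ([382.7, 277.3], 0.61), ([302.6, 204.4], 0.6), ([274.8, 295.1], 0.56)]
gate [([397.1, 153.8], 0.96)]
stop [([403.1, 153.8], 0.79)]
tape [([350.2, 114.1], 0.58)]
tin [([437.7, 219.3], 0.75), ([399.0, 153.6], 0.15)]
smallbox [([211.1, 206.6], 0.91)]
top [ 0.49663956 -0.02295448  0.87543768] 477.46126291627036
carton [([451.1, 127.5], 0.97), ([360.1, 199.2], 0.93), ([344.3, 78.7], 0.85), ([339.3, 317.1], 0.64)]
gate [([209.9, 187.9], 0.71)]
stop [([212.8, 187.5], 0.74)]
tape [([196.9, 288.0], 0.98)]
tin [([248.9, 93.5], 0.8), ([211.0, 185.0], 0.39)]
smallbox [([449.4, 271.6], 0.75)]
wrist [0.20102104 0.62223571 0.37398854] 301.22516297305816
{'clock': 0.75, 'joints': array([ 1.08538659e+00,  4.80222959e-01,  1.59626389e+00, -1.90505843e-05,
        1.06509326e+00, -4.66073331e-02]), 'qvel': array([-0.00010213,  0.00114266, -0.00099772, -0.00066618, -0.00080859,
        0.00161384]), 'joint_torque': array([-6.49240348e-03, -9.50329685e+01, -4.30616856e+01, -5.97381404e-04,
        9.77310156e-04,  4.45904459e-05]), 'tcp_pos': array([0.27615481, 0.58843861, 0.23129513]), 'tcp_rot': array([9.68824436e-06, 2.17640716e-01, 9.76028954e-01, 3.85879187e-06]), 'force': array([0.32404678, 0.06687353, 0.143223  ]), 'wrist_torque': array([-0.0028953 ,  0.05447145, -0.05156702]), 'finger_gap': 0.08512154680254942}
```

View pics/scene0.png

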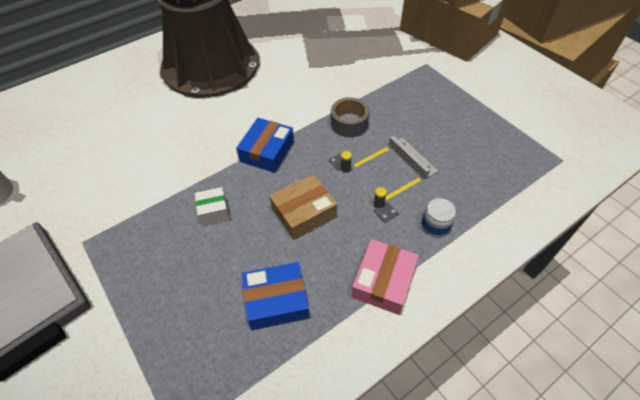

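View pics/top0.png

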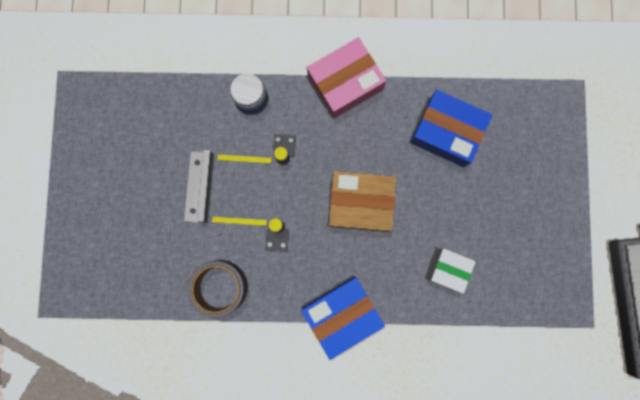

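The scene shows four carton-like boxes. In the top picture they are brown at (362,201), pink at (346,77), and blue at (452,127) and (343,317). Only the brown one lies before the gate (posts at (281,154) and (276,226)) and matches the description. I'll confirm it in a crop and measure it.

```bash
cat >> h.py <<'E'
def carton_pose(d,mask=None,brown=True):
    # segment top face by hue, fit box of top face at z=.05
    hsv=cv2.cvtColor(d['image'],cv2.COLOR_RGB2HSV)
    return hsv
E
python3 - <<'E'
from h import *
d=save('top','top1'); im=cv2.imread('pics/top1.png')
cv2.imwrite('pics/crop1.png',cv2.resize(im[130:250,170:410],None,fx=3.3,fy=3.3,interpolation=cv2.INTER_CUBIC))
for m in r.masks_of('top','carton'):
    p=m['pixel']
    if abs(p[0]-360)<20 and abs(p[1]-200)<20:
        c=cv2.findContours(m['pixels'].astype(np.uint8),0,1)[0]; c=max(c,key=cv2.contourArea)
        b=cv2.boxPoints(cv2.minAreaRect(c)); print(b); print([toworld(d,q,.05).round(4) for q in b])
for m in r.masks_of('top','gate')[:1]:
    print(m['pixel'])
for q in [(281,154),(276,226)]: print(toworld(d,q,.05))
E
```

```text
[212.8, 188.7]
[0.66462225 0.06549764 0.05      ]
[0.53805071 0.07047659 0.05      ]
```

View pics/crop1.png

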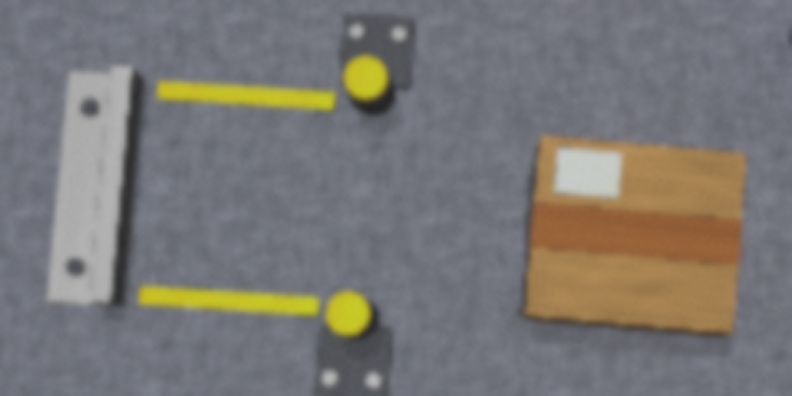

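The crop confirms a brown carton with a tape strip, top-face corners about (541,136), (746,154), (732,332), (526,316) in crop pixels, and caps at (366,78) and (349,313). Next I'll turn these into gate-frame positions.

```bash
cat >> h.py <<'E'
def caps(d):
    return [toworld(d,(170+x/3.3,130+y/3.3),.05)[:2] for x,y in ((366,78),(349,313))]
def gate(d):
    a,b=caps(d); o=(a+b)/2; y=b-a; y/=np.linalg.norm(y) # gate y ~ world -x
    x=np.array([y[1],-y[0]]);
    return o,x,y
def segbox(d):
    """brown top face fit; returns corners world z=.05"""
    im=d['image']; hsv=cv2.cvtColor(im,cv2.COLOR_RGB2HSV)
    m=((hsv[...,0]>=5)&(hsv[...,0]<=20)&(hsv[...,1]>90)&(hsv[...,2]>100)).astype(np.uint8)
    m=cv2.morphologyEx(m,cv2.MORPH_CLOSE,np.ones((15,15),np.uint8))
    m=cv2.morphologyEx(m,cv2.MORPH_OPEN,np.ones((9,9),np.uint8))
    cs=[c for c in cv2.findContours(m,0,1)[0] if 1800<cv2.contourArea(c)<6000]
    return cs
def rep(d):
    o,x,y=gate(d); out=[]
    for c in segbox(d):
        w=np.array([toworld(d,p[0],.05)[:2] for p in c])
        g=np.c_[(w-o)@x,(w-o)@y].astype(np.float32)
        (ce,sz,an)=cv2.minAreaRect(g); an=(an+45)%90-45
        print('box gate ctr mm',np.round(np.array(ce)*1e3,1),'size',np.round(np.array(sz)*1e3),'ang',round(an,2),'world',o+ce[0]*x+ce[1]*y); 
    return o,x,y
E
python3 - <<'E'
from h import *
d=r.get_image('top'); o,x,y=rep(d); print(o,x,y,np.linalg.norm(np.subtract(*caps(d))))
w=np.array([toworld(d,(170+a/3.3,130+b/3.3),.05)[:2] for a,b in((541,136),(746,154),(732,332),(526,316))])
g=np.c_[(w-o)@x,(w-o)@y]; print(g.round(4),g.mean(0)); print(np.degrees(np.arctan2(*(g[0]-g[1])[::-1])))
w=np.array([toworld(d,(170+a/3.3,130+b/3.3),.03)[:2] for a,b in((134,68),(117,302))])
print('stop',np.c_[(w-o)@x,(w-o)@y])
from scipy.spatial.transform import Rotation as R
q=r.read_state()['tcp_rot']; print(R.from_quat(np.roll(q,-1)).as_matrix().round(3))
E
```

```text
box gate ctr mm [-146.6   11.9] size [ 96. 110.] ang -1.5 world [ 0.58457248 -0.07765476]
[0.60265081 0.06831586] [0.04212004 0.99911256] [-0.99911256  0.04212004] 0.12534534718250798
[[-0.0948 -0.0371]
 [-0.2038 -0.0341]
 [-0.2008  0.0604]
 [-0.0927  0.0586]] [-0.14802236  0.01196364]
-1.6051285178790793
stop [[ 0.12904325 -0.06452645]
 [ 0.12714288  0.06337685]]
[[-0.905  0.425 -0.   ]
 [ 0.425  0.905 -0.   ]
 [ 0.    -0.    -1.   ]]
```

The carton is at gate (−147, +12) mm and −1.5°. The gap and stop measurements match the listed geometry. The plan is to push it sideways about 12 mm with two fingertips on its robot-side face, then push from behind straight through the gate. First I'll turn the tool so the jaws lie along the gate's x.

Emit:
drive_tool(
  moves=[
    [[0, 0, 0, 0, 0, -5.7, 0.35], [0, 0, 0, 0, 0, -5.7, 0.35], [0, 0, 0, 0, 0, -5.7, 0.35], [0, 0, 0, 0, 0, -5.7, 0.35], [0, 0, 0, 0, 0, 0, 0.35]],
  ],
)

```text
clock: 1.37
tcp_pos: [0.2761, 0.5884, 0.2313]
tcp_rot: [0.0, 0.012, 1.0, 0.0]
force: [0.7, 0.2, 1.0]
finger_gap: 0.0555
```

Emit:
drive_tool(
  moves=[
    [[-0.0154, -0.0386, 0, 0, 0, 0, 0.35], [-0.0154, -0.0386, 0, 0, 0, 0, 0.35], [-0.0154, -0.0386, 0, 0, 0, 0, 0.35], [-0.0154, -0.0386, 0, 0, 0, 0, 0.35], [-0.0154, -0.0386, 0, 0, 0, 0, 0.35]],
  ],
)

```text
clock: 1.78
tcp_pos: [0.3462, 0.3957, 0.23]
tcp_rot: [0.001, 0.016, 1.0, 0.002]
force: [1.4, 0.9, -1.3]
finger_gap: 0.0559
```

Emit:
drive_tool(
  moves=[
    [[-0.0154, -0.0386, 0, 0, 0, 0, 0.35], [-0.0154, -0.0386, 0, 0, 0, 0, 0.35], [-0.0154, -0.0386, 0, 0, 0, 0, 0.35], [-0.0154, -0.0386, 0, 0, 0, 0, 0.35], [-0.0154, -0.0386, 0, 0, 0, 0, 0.35]],
  ],
)

```text
clock: 2.2
tcp_pos: [0.4139, 0.1984, 0.2302]
tcp_rot: [0.002, 0.026, 1.0, 0.003]
force: [1.3, 0.4, -0.7]
finger_gap: 0.0554
```

Emit:
drive_tool(
  moves=[
    [[-0.0131, -0.0339, 0, 0, 0, 0, 0.35], [-0.0131, -0.0339, 0, 0, 0, 0, 0.35], [-0.0131, -0.0339, 0, 0, 0, 0, 0.35], [-0.0131, -0.0339, 0, 0, 0, 0, 0.35], [-0.0131, -0.0339, 0, 0, 0, 0, 0.35]],
  ],
)

```text
clock: 2.62
tcp_pos: [0.4709, 0.0155, 0.231]
tcp_rot: [0.004, 0.036, 0.999, 0.003]
force: [1.3, -0.0, 0.2]
finger_gap: 0.0554
```

Emit:
drive_tool(
  moves=[
    [[-0.0131, -0.0339, 0, 0, 0, 0, 0.35], [-0.0131, -0.0339, 0, 0, 0, 0, 0.35], [-0.0131, -0.0339, 0, 0, 0, 0, 0.35], [0, 0, 0, 0, 0, 0, 0.35]],
  ],
)

```text
clock: 2.95
tcp_pos: [0.5052, -0.1004, 0.2317]
tcp_rot: [0.006, 0.046, 0.999, 0.002]
force: [-1.5, 0.5, -0.3]
finger_gap: 0.0554
```

```bash
cat >> h.py <<'E'
from scipy.spatial.transform import Rotation as R
O=np.array([0.60265,0.06832]);X=np.array([.04212,.99911]);Y=np.array([-.99911,.04212])
def tool():
    s=r.read_state(); M=R.from_quat(np.roll(s['tcp_rot'],-1)).as_matrix(); p=s['tcp_pos']
    print('t',round(s['clock'],2),'tcp',p.round(4),'gate',np.round([(p[:2]-O)@X*1e3,(p[:2]-O)@Y*1e3],1),'F',s['force'].round(1),'gap',round(s['finger_gap'],4))
    print('toolx in gate deg',round(np.degrees(np.arctan2(M[:2,0]@Y,M[:2,0]@X)),2),'tilt',M[2].round(4))
    return p,M
E
python3 - <<'E'
from h import *
p,M=tool()
print('tool shift to gate(-145,83) z.11:',(M.T@(np.append(O-.145*X+.083*Y,.11)-p)).round(4))
save('scene','s2')
E
```

```text
t 2.95 tcp [ 0.5052 -0.1004  0.2317] gate [-172.7   90.2] F [-1.5  0.5 -0.3] gap 0.0554
toolx in gate deg 87.18 tilt [-0.0111  0.0048 -0.9999]
tool shift to gate(-145,83) z.11: [-0.0045  0.0274  0.1219]
```

View pics/s2.png

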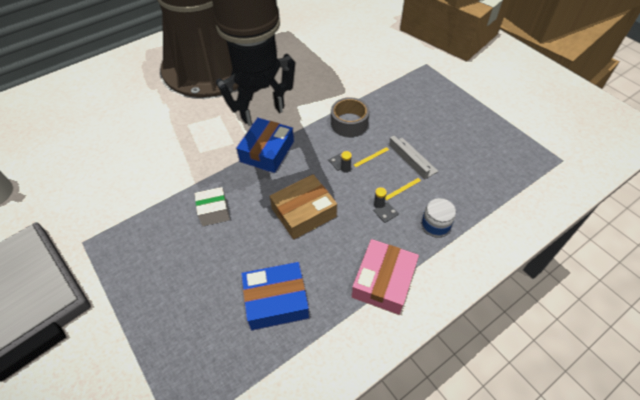

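```bash
python3 - <<'E'
from h import *
d=r.get_image('top')
for q in [(353,278),(302,309),(384,323)]:
    w=toworld(d,q,.05)[:2]; print(q,((w-O)@X).round(3),((w-O)@Y).round(3))
E
```

```text
(353, 278) -0.138 0.145
(302, 309) -0.055 0.203
(384, 323) -0.195 0.217
```

Emit:
drive_tool(
  moves=[
    [[-0.001, 0.007, 0.03, 0.28, 0.64, -2.8, 0.35], [-0.001, 0.007, 0.03, 0, 0, 0, 0.35], [-0.001, 0.007, 0.03, 0, 0, 0, 0.35], [-0.001, 0.007, 0.03, 0, 0, 0, 0.35], [0, 0, 0, 0, 0, 0, 0.35]],
  ],
)

```text
clock: 3.47
tcp_pos: [0.5101, -0.064, 0.1103]
tcp_rot: [0.002, 0.025, 1.0, 0.0]
force: [-3.6, 0.5, -1.8]
finger_gap: 0.0555
```

```bash
python3 - <<'E'
from h import *
p,M=tool()
print('tool shift to gate(-147,83) z.012:',(M.T@(np.append(O-.147*X+.083*Y,.012)-p)).round(4))
save('wrist','w3')
E
```

```text
t 3.47 tcp [ 0.5101 -0.064   0.1103] gate [-136.1   86.9] F [-3.6  0.5 -1.8] gap 0.0555
toolx in gate deg 89.59 tilt [-3.6e-03  6.0e-04 -1.0e+00]
tool shift to gate(-147,83) z.012: [-0.0036 -0.0109  0.0983]
```

View pics/w3.png

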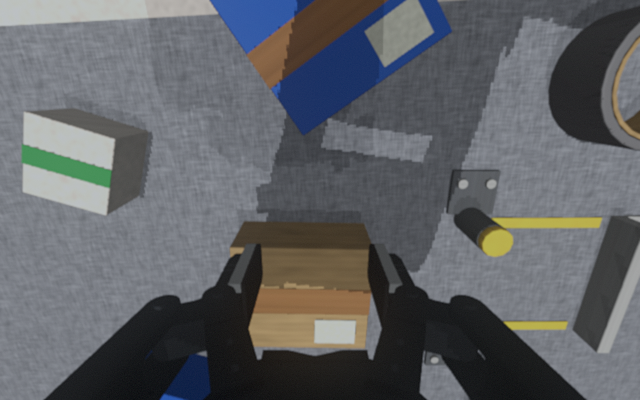

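The wrist view shows the carton near (300,285) between the fingers. The blue box's nearest corner is clear of the path, at (303,133). I'll go down beside the carton's near face.

Emit:
drive_tool(
  moves=[
    [[-0.001, -0.003, 0.025, 0, 0.2, -0.4, 0.35], [-0.001, -0.003, 0.025, 0, 0, 0, 0.35], [-0.001, -0.003, 0.025, 0, 0, 0, 0.35], [0, -0.002, 0.022, 0, 0, 0, 0.35], [0, 0, 0, 0, 0, 0, 0.35]],
  ],
)

```text
clock: 3.93
tcp_pos: [0.5197, -0.0745, 0.0222]
tcp_rot: [0.006, 0.021, 1.0, -0.001]
force: [-2.3, 0.2, -0.2]
finger_gap: 0.0557
```

```bash
python3 - <<'E'
from h import *
p,M=tool()
save('scene','s4');d=save('top','t4')
rep(d)
im=cv2.imread('pics/s4.png'); cv2.imwrite('pics/s4c.png',cv2.resize(im[80:260,180:450],None,fx=2.9,fy=2.9))
E
```

```text
t 3.93 tcp [ 0.5197 -0.0745  0.0222] gate [-146.1   76.9] F [-2.3  0.2 -0.2] gap 0.0557
toolx in gate deg 90.04 tilt [-0.0124 -0.0013 -0.9999]
```

View pics/s4c.png

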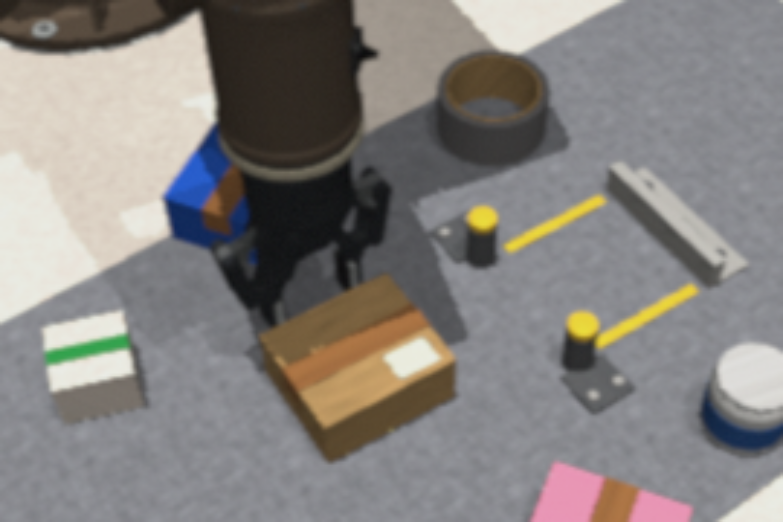

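View pics/t4.png

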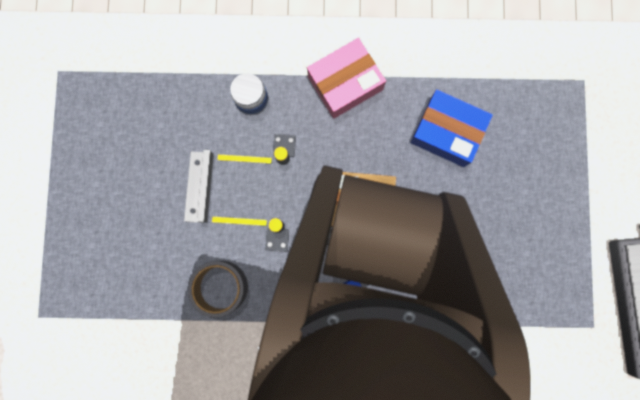

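The arm hides the carton from the top camera. The scene view shows both fingers down beside the near face without touching. I'll go a bit lower, level the tool and start the sideways push.

Emit:
drive_tool(
  moves=[
    [[0, 0, 0.007, 0, 0.7, 0, 0.35], [-0.003, 0, 0, 0, 0, 0, 0.35], [-0.003, 0, 0, 0, 0, 0, 0.35], [-0.003, 0, 0, 0, 0, 0, 0.35], [0, 0, 0, 0, 0, 0, 0.35]],
  ],
)

```text
clock: 4.45
tcp_pos: [0.5344, -0.075, 0.0244]
tcp_rot: [0.005, 0.021, 1.0, -0.002]
force: [-0.9, -0.2, -0.2]
finger_gap: 0.0556
```

```bash
python3 - <<'E'
from h import *
p,M=tool()
E
```

```text
t 4.45 tcp [ 0.5344 -0.075   0.0244] gate [-146.1   62.1] F [-0.9 -0.2 -0.2] gap 0.0556
toolx in gate deg 90.04 tilt [-0.0092 -0.0029 -1.    ]
```

```bash
cat >> h.py <<'E'
def scfit(d,x0,name=None):
    """fit carton (gx,gy,ang) in scene via brown mask IoU"""
    from scipy.optimize import minimize
    hsv=cv2.cvtColor(d['image'],cv2.COLOR_RGB2HSV)
    best=None
    M=[m for m in r.masks_of('scene','carton')]
    def hull(v):
        c,s=np.cos(v[2]),np.sin(v[2]); P=[]
        for z in (0,.05):
            for a,b in((.055,.048),(.055,-.048),(-.055,-.048),(-.055,.048)):
                g=np.array([v[0]+c*a-s*b,v[1]+s*a+c*b]); w=O+g[0]*X+g[1]*Y
                P.append(topix(d,[w[0],w[1],z]))
        return cv2.convexHull(np.array(P,np.float32))
    c0=hull(x0).reshape(-1,2).mean(0)
    m=min(M,key=lambda m:np.linalg.norm(np.array(m['pixel'])-c0)); print('mask',m['pixel'],m['confidence'],m['pixels'].sum())
    im=m['pixels'].astype(np.uint8)
    def cost(v):
        t=np.zeros(im.shape,np.uint8); v=np.array(v)
        h=hull(v); cv2.fillPoly(t,[np.round(h*16).astype(np.int32)],1,shift=4)
        return -(t&im).sum()/max((t|im).sum(),1)
    res=minimize(cost,x0,method='Nelder-Mead',options=dict(initial_simplex=[x0,[x0[0]+.01,x0[1],x0[2]],[x0[0],x0[1]+.01,x0[2]],[x0[0],x0[1],x0[2]+.1]],xatol=1e-4,fatol=1e-4))
    print('fit gate mm',(res.x[:2]*1e3).round(1),'deg',np.degrees(res.x[2]).round(2),'iou',-res.fun)
    if name:
        o=cv2.cvtColor(d['image'],cv2.COLOR_RGB2BGR); o=cv2.resize(o,None,fx=3,fy=3)
        cv2.polylines(o,[np.round(hull(res.x)*3+1).astype(np.int32)],True,(0,255,0),1)
        cx,cy=(c0*3).astype(int); cv2.imwrite(f'pics/{name}.png',o[max(cy-280,0):cy+280,max(cx-380,0):cx+380])
    return res.x
E
python3 - <<'E'
from h import *
d=r.get_image('scene'); scfit(d,np.array([-.147,.010,-.03]),'f5')
E
```

```text
mask [300.4, 205.4] 0.66 2784
fit gate mm [-61.6 157.3] deg -15.3 iou -0.0h.py:62: RuntimeWarning: overflow encountered in scalar negative
  return -(t&im).sum()/max((t|im).sum(),1)
```

View pics/f5.png

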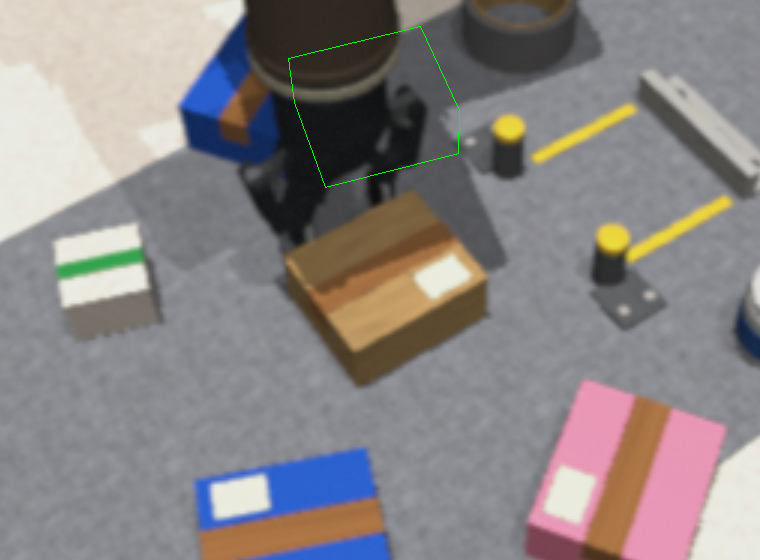

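```bash
sed -i 's/return -(t&im).sum()\/max((t|im).sum(),1)/return -float((t\&im).sum())\/max(float((t|im).sum()),1)/' h.py
python3 - <<'E'
from h import *
d=r.get_image('scene'); scfit(d,np.array([-.147,.010,-.03]),'f5b')
E
```

```text
mask [301.5, 208.1] 0.88 2762
fit gate mm [-148.1    5.5] deg -1.45 iou 0.9732016925246827
```

View pics/f5b.png

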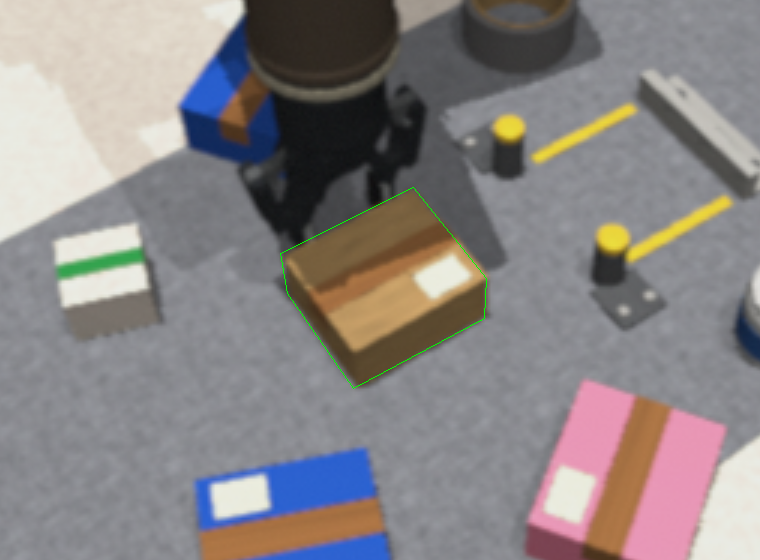

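The carton has moved about 6 mm already. I'll push 2–3 mm more, then back off to where the top camera can see it.

Emit:
drive_tool(
  moves=[
    [[-0.0015, 0, 0, 0, 0, 0, 0.35], [-0.001, 0, 0, 0, 0, 0, 0.35], [0, 0, 0, 0, 0, 0, 0.35]],
  ],
)

```text
clock: 4.9
tcp_pos: [0.5353, -0.075, 0.0237]
tcp_rot: [0.003, 0.021, 1.0, -0.001]
force: [0.3, 0.6, 0.3]
finger_gap: 0.0553
```

```bash
python3 - <<'E'
from h import *
tool()
d=r.get_image('scene'); scfit(d,np.array([-.147,.004,-.03]),'f6')
E
```

```text
t 4.9 tcp [ 0.5353 -0.075   0.0237] gate [-146.    61.3] F [0.3 0.6 0.3] gap 0.0553
toolx in gate deg 90.03 tilt [-0.0068 -0.0026 -1.    ]
mask [304.4, 207.9] 0.63 2751
fit gate mm [-148.3    5.3] deg 0.81 iou 0.9723698193411264
```

Emit:
drive_tool(
  moves=[
    [[0.008, 0, 0, 0, 0, 0, 0.35], [0.006, 0, -0.01, 0, 0, 0, 0.35], [0, 0, -0.035, 0, 0, 0, 0.35], [0, 0, -0.035, 0, 0, 0, 0.35], [0, 0, -0.035, 0, 0, 0, 0.35]],
  ],
)

```text
clock: 5.42
tcp_pos: [0.5124, -0.073, 0.1366]
tcp_rot: [-0.004, 0.021, 1.0, -0.0]
force: [0.7, 0.1, -1.3]
finger_gap: 0.0558
```

```bash
python3 - <<'E'
from h import *
p,M=tool(); print(r.read_state()['joints'])
print((M.T@(np.append(O-.27*X+.0*Y,.12)-p)).round(4))
d=r.get_image('scene'); scfit(d,np.array([-.147,.004,-.03]),'f7')
E
```

```text
t 5.42 tcp [ 0.5124 -0.073   0.1366] gate [-145.    84.2] F [ 0.7  0.1 -1.3] gap 0.0558
toolx in gate deg 90.02 tilt [ 7.1e-03 -3.0e-04 -1.0e+00]
[-0.19901944  0.42583685  1.984792   -0.00213002  0.73792407 -1.72642657]
[-0.0843 -0.125   0.016 ]
mask [303.4, 209.5] 0.96 2748
fit gate mm [-149.2    2.9] deg 0.84 iou 0.9630801687763713
```

Emit:
drive_tool(
  moves=[
    [[-0.011, -0.036, 0, 0, 0, 0, 0.35], [-0.021, -0.036, 0, 0, 0, 0, 0.35], [-0.021, -0.036, 0, 0, 0, 0, 0.35], [-0.021, -0.017, 0, 0, 0, 0, 0.35], [-0.01, 0, 0, 0, 0, 7, 0.35]],
  ],
)

```text
clock: 5.93
tcp_pos: [0.5929, -0.2052, 0.1464]
tcp_rot: [0.003, 0.078, 0.997, -0.001]
force: [-1.0, 0.1, 0.4]
finger_gap: 0.0559
```

Emit:
drive_tool(
  moves=[
    [[0, 0, 0, 0, 0, 7, 0.35], [0, 0, 0, 0, 0, 7, 0.35], [0, 0, 0, 0, 0, 7, 0.35], [0, 0, 0, 0, 0, 7, 0.35], [0, 0, 0, 0, 0, 7, 0.35]],
  ],
)

```text
clock: 6.35
tcp_pos: [0.5917, -0.2077, 0.1467]
tcp_rot: [0.003, 0.382, 0.924, -0.0]
force: [0.6, 0.4, -0.4]
finger_gap: 0.0556
```

Emit:
drive_tool(
  moves=[
    [[0, 0, 0, 0, 0, 7, 0.35], [0, 0, 0, 0, 0, 7, 0.35], [0, 0, 0, 0, 0, 7, 0.35], [0, 0, 0, 0, 0, 7, 0.35], [0, 0, 0, 0, 0, 7, 0.35]],
  ],
)

```text
clock: 6.77
tcp_pos: [0.5872, -0.2066, 0.1472]
tcp_rot: [0.001, 0.648, 0.762, 0.0]
force: [0.2, 0.0, 0.3]
finger_gap: 0.0552
```

```bash
python3 - <<'E'
from h import *
p,M=tool(); print(r.read_state()['joints'])
print((M.T@(np.append(O-.23*X+.0*Y,.12)-p)).round(4))
d=save('top','t8'); rep(d)
d=r.get_image('scene'); scfit(d,np.array([-.147,.004,-.03]),'f8')
E
```

```text
t 6.77 tcp [ 0.5872 -0.2066  0.1472] gate [-275.3    3.9] F [0.2 0.  0.3] gap 0.0552
toolx in gate deg 11.66 tilt [-0.0022  0.0019 -1.    ]
[-3.86452900e-01  5.32145819e-01  1.74359112e+00 -1.20983046e-03
  8.63044517e-01 -5.47021116e-01]
[0.0436 0.0129 0.0271]
box gate ctr mm [-146.4    4.9] size [109.  96.] ang 0.72 world [ 0.59158715 -0.0777174 ]
mask [300.9, 206.9] 0.6 2771
fit gate mm [-148.    4.] deg -0.17 iou 0.9698562916228531
```

View pics/t8.png

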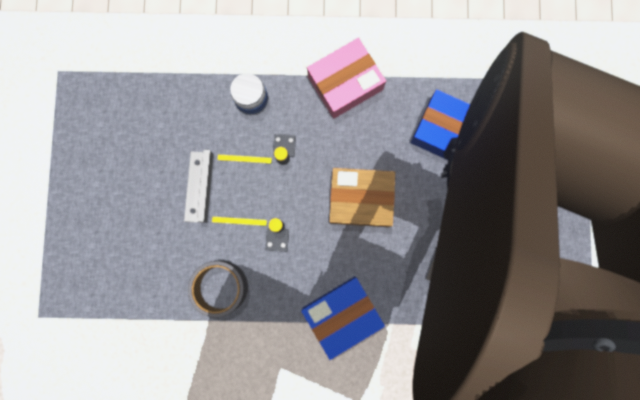

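View pics/f8.png

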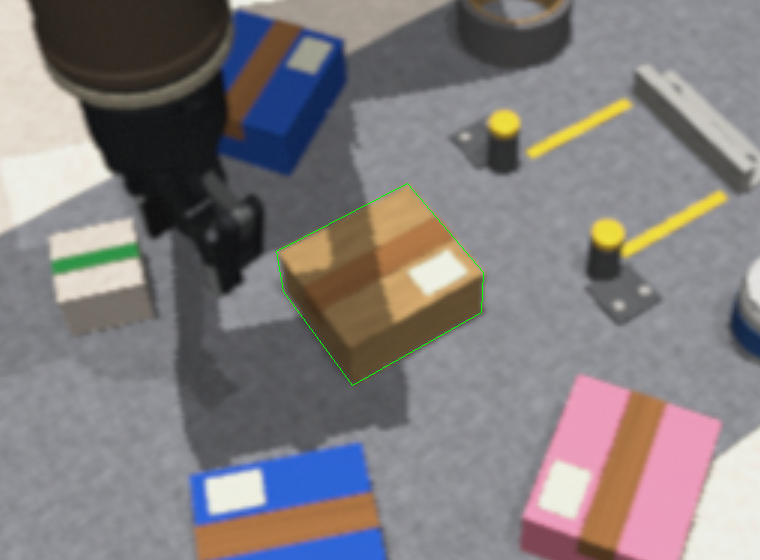

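The top fit gives the carton at gate (−146, +5) mm and +0.7°. A small diagonal push from behind, well within the friction cone, can take out the last 5 mm. First I'll refine the post caps by colour and finish turning the tool.

```bash
python3 - <<'E'
from h import *
d=r.get_image('top'); hsv=cv2.cvtColor(d['image'],cv2.COLOR_RGB2HSV)
m=((hsv[...,0]>20)&(hsv[...,0]<35)&(hsv[...,1]>150)&(hsv[...,2]>80)).astype(np.uint8)
n,l,s,c=cv2.connectedComponentsWithStats(m)
for i in range(1,n):
    if s[i,4]>20:
        w=toworld(d,c[i],.05 if s[i,2]<20 else 0)[:2]; print(s[i],c[i].round(1),w.round(4),((w-O)@X*1e3).round(1),((w-O)@Y*1e3).round(1))
p,M=tool()
E
```

```text
[275 147  12  14 133] [280.5 153.4] [0.6657 0.0663] 0.7 -63.1
[218 155  53   8 224] [244.3 158.6] [0.6649 0.1389] 73.2 -59.3
[213 217  53   8 231] [239.3 220.7] [0.5491 0.1438] 73.2 56.7
[269 219  14  13 136] [275.4 224.9] [0.54   0.0716] 0.7 62.7
t 6.97 tcp [ 0.5876 -0.2067  0.1472] gate [-275.4    3.4] F [0.8 0.7 1.3] gap 0.0557
toolx in gate deg 12.29 tilt [-0.0025  0.0023 -1.    ]
```

Emit:
drive_tool(
  moves=[
    [[0, 0, 0, 0, 0, 6, 0.35], [0, 0, 0, 0, 0, 5.7, 0.35], [0, 0, 0, 0, 0, 0, 0.35]],
  ],
)

```text
clock: 7.22
tcp_pos: [0.587, -0.2066, 0.1474]
tcp_rot: [0.002, 0.716, 0.698, 0.0]
force: [-0.0, -0.9, 0.7]
finger_gap: 0.0556
```

```bash
python3 - <<'E'
from h import *
p,M=tool()
print((M.T@(np.append(O-.226*X+.004*Y,.015)-p)).round(4))
E
```

```text
t 7.22 tcp [ 0.587  -0.2066  0.1474] gate [-275.3    4.1] F [-0.  -0.9  0.7] gap 0.0556
toolx in gate deg 0.97 tilt [-0.0019  0.0025 -1.    ]
[0.0496 0.0006 0.1323]
```

Emit:
drive_tool(
  moves=[
    [[0.012, 0, 0.033, 0, 0, 1, 0.35], [0.012, 0, 0.033, 0, 0, 0, 0.35], [0.012, 0, 0.033, 0, 0, 0, 0.35], [0.01, 0, 0.025, 0, 0, 0, 0.35], [0, 0, 0, 0, 0, 0, 0.35]],
  ],
)

```text
clock: 7.63
tcp_pos: [0.5913, -0.1614, 0.0223]
tcp_rot: [0.005, 0.711, 0.703, 0.002]
force: [-0.8, 0.5, 0.0]
finger_gap: 0.0554
```

```bash
python3 - <<'E'
from h import *
p,M=tool()
print((M.T@(np.append(O-.226*X+.004*Y,.015)-p)).round(4))
d=save('top','t9'); rep(d)
d=r.get_image('scene'); scfit(d,np.array([-.147,.004,-.0]),'f9')
E
```

```text
t 7.63 tcp [ 0.5913 -0.1614  0.0223] gate [-230.     1.6] F [-0.8  0.5  0. ] gap 0.0554
toolx in gate deg 1.74 tilt [-0.0053  0.0101 -0.9999]
[ 0.0041 -0.0023  0.0073]
box gate ctr mm [-135.2    4.2] size [87. 94.] ang 1.09 world [ 0.59280621 -0.06654299]
mask [288.1, 132.8] 0.43 159
fit gate mm [-147.    4.] deg -0.0 iou 0.0
```

View pics/f9.png

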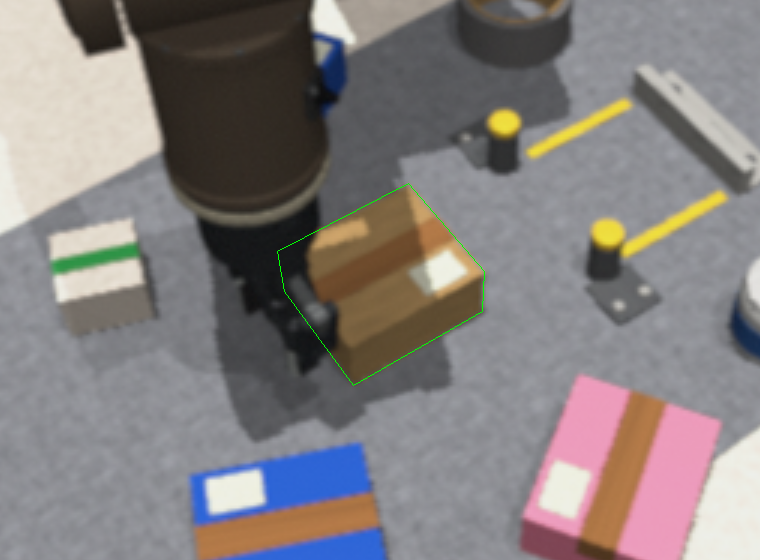

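View pics/t9.png

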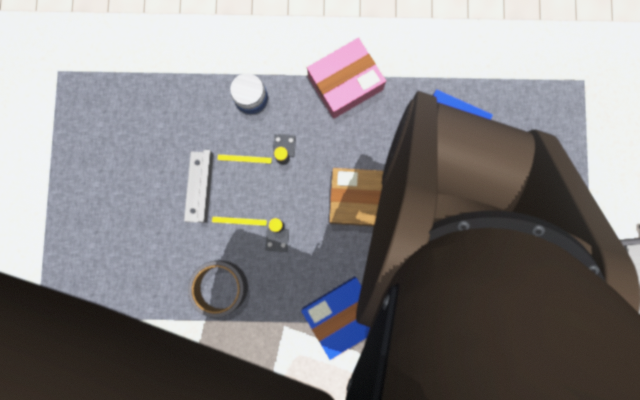

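The fingers are down behind the carton and clear of it. The top view still shows the carton's front part around (355,196). I'll square the tool up and approach slowly to contact.

Emit:
drive_tool(
  moves=[
    [[0.002, -0.002, 0.006, 0.5, 0.3, 1.7, 0.35], [0.004, 0, 0.002, 0, 0, 0, 0.35], [0.005, 0, 0, 0, 0, 0, 0.35], [0.005, 0, 0, 0, 0, 0, 0.35], [0.003, 0, 0, 0, 0, 0, 0.35]],
  ],
)

```text
clock: 8.2
tcp_pos: [0.5974, -0.1476, 0.0253]
tcp_rot: [0.007, 0.724, 0.69, 0.004]
force: [-0.4, 0.6, 0.5]
finger_gap: 0.0555
```

```bash
python3 - <<'E'
from h import *
p,M=tool()
d=save('top','t10'); rep(d)
E
```

```text
t 8.2 tcp [ 0.5974 -0.1476  0.0253] gate [-216.    -3.9] F [-0.4  0.6  0.5] gap 0.0555
toolx in gate deg -0.32 tilt [-0.004   0.0167 -0.9999]
```

Emit:
drive_tool(
  moves=[
    [[0, 0, 0, 0, 0, 0, 0.35], [0, 0, 0, 0, 0, 0, 0.35], [0, 0, 0, 0, 0, 0, 0.35]],
  ],
)

```text
clock: 8.5
tcp_pos: [0.5978, -0.1466, 0.026]
tcp_rot: [0.008, 0.723, 0.691, 0.005]
force: [0.4, -0.3, -0.1]
finger_gap: 0.0556
```

```bash
python3 - <<'E'
from h import *
p,M=tool();s=r.read_state();print(s['joints'],s['qvel'],s['joint_torque'])
E
```

```text
t 8.5 tcp [ 0.5978 -0.1466  0.026 ] gate [-215.    -4.2] F [ 0.4 -0.3 -0.1] gap 0.0556
toolx in gate deg -0.22 tilt [-0.0042  0.0176 -0.9998]
[-2.89856665e-01  6.85334980e-01  1.84082673e+00  2.42215841e-04
  5.97362462e-01 -2.44151115e-01] [-0.00061523 -0.00162876 -0.00123169 -0.00138429  0.00205559 -0.0018649 ] [ 2.11210172e-01 -9.80697012e+01 -2.67057198e+01  1.22528459e-02
 -1.66148655e-01  1.70794234e-02]
```

Emit:
drive_tool(
  moves=[
    [[0, -0.005, 0.005, -0.5, 0.2, 0, 0.35], [0, 0, 0, 0, 0, 0, 0.35]],
  ],
)

```text
clock: 8.67
tcp_pos: [0.5931, -0.1466, 0.0211]
tcp_rot: [0.01, 0.723, 0.691, 0.009]
force: [-0.9, 1.1, -0.8]
finger_gap: 0.0554
```

```bash
python3 - <<'E'
from h import *
p,M=tool();s=r.read_state();print(s['joints'],s['qvel'])
E
```

```text
t 8.67 tcp [ 0.5931 -0.1466  0.0211] gate [-215.1    0.5] F [-0.9  1.1 -0.8] gap 0.0554
toolx in gate deg -0.2 tilt [-8.000e-04  2.710e-02 -9.996e-01]
[-0.29542892  0.68606276  1.86126762  0.01095426  0.56783812 -0.25901661] [ 0.00754829 -0.0065126  -0.05335017 -0.01763708  0.04183083  0.02686041]
```

Emit:
drive_tool(
  moves=[
    [[0, -0.002, 0.004, 1.5, 0, 0, 0.35], [0, 0, 0, 0, 0, 0, 0.35]],
  ],
)

```text
clock: 8.83
tcp_pos: [0.591, -0.1468, 0.0172]
tcp_rot: [0.0, 0.723, 0.691, -0.0]
force: [-1.2, 0.6, -0.3]
finger_gap: 0.0553
```

```bash
python3 - <<'E'
from h import *
p,M=tool()
d=save('top','t11'); rep(d)
im=cv2.imread('pics/t11.png'); cv2.imwrite('pics/t11c.png',cv2.resize(im[130:250,190:420],None,fx=3.3,fy=3.3,interpolation=cv2.INTER_CUBIC))
E
```

```text
t 8.83 tcp [ 0.591  -0.1468  0.0172] gate [-215.4    2.5] F [-1.2  0.6 -0.3] gap 0.0553
toolx in gate deg -0.23 tilt [-1.e-03 -3.e-04 -1.e+00]
```

View pics/t11c.png

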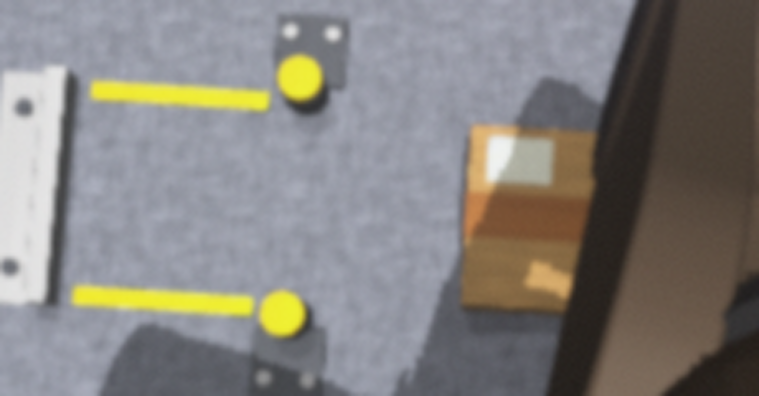

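The crop shows the carton's front corners at (470,126) and (461,307), with the gate ahead. I'll start the diagonal push.

Emit:
drive_tool(
  moves=[
    [[0.005, 0, 0, 0, 0, 0, 0.35], [0.006, 0.0005, 0, 0, 0, 0, 0.35], [0.006, 0.0005, 0, 0, 0, 0, 0.35], [0.006, 0.0005, 0, 0, 0, 0, 0.35], [0, 0, 0, 0, 0, 0, 0.35]],
  ],
)

```text
clock: 9.3
tcp_pos: [0.5948, -0.122, 0.0181]
tcp_rot: [0.002, 0.723, 0.69, 0.001]
force: [0.1, 0.4, -0.9]
finger_gap: 0.0557
```

```bash
cat >> h.py <<'E'
def front(d,name=None,depth=.03):
    im=d['image']; hsv=cv2.cvtColor(im,cv2.COLOR_RGB2HSV)
    m=((hsv[...,0]>=5)&(hsv[...,0]<=19)&(hsv[...,1]>85)&(hsv[...,2]>60)).astype(np.uint8)
    m[:, :215]=0; m[:140]=0; m[250:]=0; m[:,420:]=0
    m=cv2.morphologyEx(m,cv2.MORPH_CLOSE,np.ones((13,13),np.uint8)); m=cv2.morphologyEx(m,cv2.MORPH_OPEN,np.ones((7,7),np.uint8))
    n,l,s,c=cv2.connectedComponentsWithStats(m)
    i=1+np.argmax(s[1:,4]); rr,cc=np.nonzero(l==i)
    w=np.array([toworld(d,(a,b),.05)[:2] for a,b in zip(cc,rr)]); g=np.c_[(w-O)@X,(w-O)@Y]
    xm=g[:,0].max(); f=g[g[:,0]>xm-depth].astype(np.float32)
    # side edges: fit lines per column bins
    bins=np.arange(xm-depth,xm-.006,.002); lo=[];hi=[];bx=[]
    for b in bins:
        q=g[(g[:,0]>=b)&(g[:,0]<b+.002),1]
        if len(q)>20: lo.append(q.min());hi.append(q.max());bx.append(b)
    yb=np.arange(-.03,.03,.002)+np.median(g[:,1]); fx=[g[(g[:,1]>=b)&(g[:,1]<b+.002),0].max() for b in yb]
    sl=np.polyfit(yb,fx,1)
    print('front x mm',round(np.polyval(sl,np.median(g[:,1]))*1e3,1),'ang from front',round(-np.degrees(sl[0]),2),'sides lo/hi',round(np.median(lo)*1e3,1),round(np.median(hi)*1e3,1),'ang sides',round(np.degrees(np.polyfit(bx,lo,1)[0]),2),round(np.degrees(np.polyfit(bx,hi,1)[0]),2),'ymid',round((np.median(lo)+np.median(hi))*500,1))
    if name:
        o=cv2.cvtColor(im,cv2.COLOR_RGB2BGR); cv2.imwrite(f'pics/{name}.png',cv2.resize(o[130:250,190:420],None,fx=3.3,fy=3.3,interpolation=cv2.INTER_CUBIC))
E
python3 - <<'E'
from h import *
p,M=tool()
front(r.get_image('top'),'t12')
E
```

```text
t 9.3 tcp [ 0.5948 -0.122   0.0181] gate [-190.4   -0.2] F [ 0.1  0.4 -0.9] gap 0.0557
toolx in gate deg -0.25 tilt [-0.0014  0.0038 -1.    ]
front x mm -70.1 ang from front 0.63 sides lo/hi -14.4 49.8 ang sides -1.27 -2.69 ymid 17.7
```

View pics/t12.png

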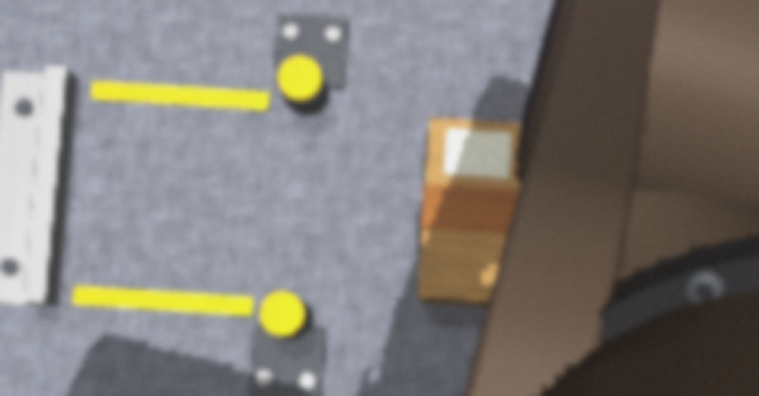

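```bash
cat >> h.py <<'E'
def corners(d,pts,off=(190,130),s=3.3):
    w=np.array([toworld(d,((a+.5)/s-.5+off[0],(b+.5)/s-.5+off[1]),.05)[:2] for a,b in pts]); g=np.c_[(w-O)@X,(w-O)@Y]*1e3
    print(g.round(1),'mid',g.mean(0).round(1),'ang',np.degrees(np.arctan2(-(g[1]-g[0])[0],(g[1]-g[0])[1])).round(2))
E
sed -i 's/np.ones((13,13)/np.ones((25,25)/; s/hsv\[...,1\]>85/hsv[...,1]>100/' h.py
python3 - <<'E'
from h import *
d=r.get_image('top');corners(d,[(429,119),(419,298)]); front(d)
h=cv2.cvtColor(d['image'],cv2.COLOR_RGB2HSV); print(h[200,340:375:4].tolist(),h[215,319:330].tolist())
E
```

```text
[[-69.3 -45.3]
 [-70.   49.9]] mid [-69.6   2.3] ang 0.44
front x mm -70.3 ang from front -0.05 sides lo/hi -44.0 49.3 ang sides 1.46 -1.11 ymid 2.7
[[15, 143, 125], [14, 116, 90], [13, 71, 97], [12, 75, 98], [14, 74, 96], [13, 71, 94], [14, 77, 93], [13, 77, 93], [13, 78, 92]] [[17, 121, 131], [17, 125, 133], [17, 122, 134], [17, 126, 136], [17, 127, 137], [17, 124, 138], [17, 126, 140], [17, 126, 140], [17, 126, 140], [17, 126, 138], [17, 127, 137]]
```

Emit:
drive_tool(
  moves=[
    [[0.006, 0.0003, 0, 0, 0, -0.2, 0.35], [0.006, 0.0003, 0, 0.1, 0, 0, 0.35], [0.006, 0.0003, 0, 0.1, 0, 0, 0.35], [0.006, 0.0003, 0, 0, 0, 0, 0.35], [0, 0, 0, 0, 0, 0, 0.35]],
  ],
)

```text
clock: 9.82
tcp_pos: [0.5974, -0.0969, 0.0183]
tcp_rot: [0.001, 0.722, 0.692, -0.0]
force: [0.1, 0.8, -0.5]
finger_gap: 0.0553
```

```bash
python3 - <<'E'
from h import *
p,M=tool()
front(r.get_image('top'),'t13')
E
```

```text
t 9.82 tcp [ 0.5974 -0.0969  0.0183] gate [-165.3   -1.7] F [ 0.1  0.8 -0.5] gap 0.0553
toolx in gate deg -0.07 tilt [-1.8e-03  6.0e-04 -1.0e+00]Traceback (most recent call last):
  File "<stdin>", line 3, in <module>
  File "h.py", line 76, in front
    i=1+np.argmax(s[1:,4]); rr,cc=np.nonzero(l==i)
        ~~~~~~~~~^^^^^^^^^
    return _wrapfunc(a, 'argmax', axis=axis, out=out, **kwds)
    return bound(*args, **kwds)
ValueError: attempt to get argmax of an empty sequence
```

```bash
python3 - <<'E'
from h import *
d=save('top','t13'); o=cv2.imread('pics/t13.png'); cv2.imwrite('pics/t13c.png',cv2.resize(o[130:250,190:420],None,fx=3.3,fy=3.3,interpolation=cv2.INTER_CUBIC))
o=(save('scene','s13'),cv2.imread('pics/s13.png'))[1]; cv2.imwrite('pics/s13c.png',cv2.resize(o[100:270,230:460],None,fx=3.3,fy=3.3,interpolation=cv2.INTER_CUBIC))
E
```

```text
(no output)
```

View pics/t13c.png

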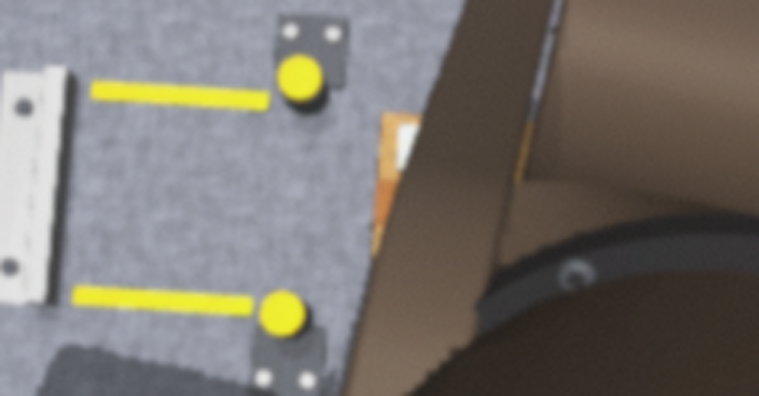

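View pics/s13c.png

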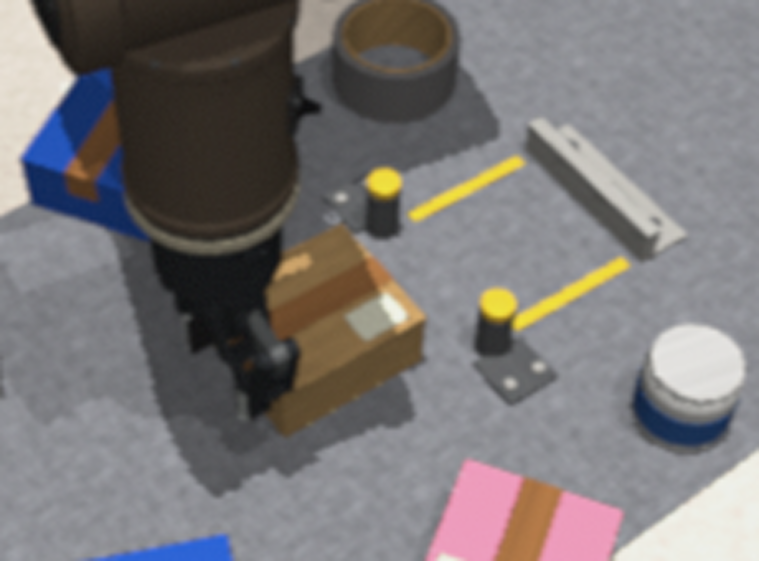

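```bash
python3 - <<'E'
from h import *
d=r.get_image('top');corners(d,[(384,112),(373,250)])
d=r.get_image('scene');corners(d,[(347,227),(424,322)],off=(230,100));corners(d,[(384,183),(498,302)],off=(230,100))
E
```

```text
[[-45.2 -47.7]
 [-44.2  26.2]] mid [-44.7 -10.8] ang -0.73
[[-43.9  41.5]
 [-48.4 -50.9]] mid [-46.2  -4.7] ang 177.23
[[ -0.5  59.6]
 [  0.5 -64.7]] mid [-0.  -2.5] ang -179.55
```

The top view's near-front corner gives a carton y of about 0, with the front at −45 mm, so it is centred. I'll push straight on and check before the posts.

Emit:
drive_tool(
  moves=[
    [[0.006, -0.0001, 0, 0, 0, -0.1, 0.35], [0.006, -0.0001, 0, 0.1, 0, 0, 0.35], [0.006, -0.0001, 0, 0, 0, 0, 0.35], [0.006, -0.0001, 0, 0, 0, 0, 0.35], [0, 0, 0, 0, 0, 0, 0.35]],
  ],
)

```text
clock: 10.48
tcp_pos: [0.598, -0.0729, 0.0183]
tcp_rot: [0.0, 0.722, 0.691, -0.001]
force: [0.3, -0.1, 0.5]
finger_gap: 0.0556
```

```bash
python3 - <<'E'
from h import *
tool()
d=save('top','t14'); o=cv2.imread('pics/t14.png'); a=cv2.resize(o[140:240,230:350],None,fx=3.3,fy=3.3,interpolation=cv2.INTER_CUBIC)
save('scene','s14');o=cv2.imread('pics/s14.png'); b=cv2.resize(o[130:230,300:420],None,fx=3.3,fy=3.3,interpolation=cv2.INTER_CUBIC)
cv2.imwrite('pics/c14.png',np.hstack([a,b]))
E
```

```text
t 10.48 tcp [ 0.598  -0.0729  0.0183] gate [-141.3   -1.3] F [ 0.3 -0.1  0.5] gap 0.0556
toolx in gate deg -0.09 tilt [-0.0021 -0.001  -1.    ]
```

View pics/c14.png

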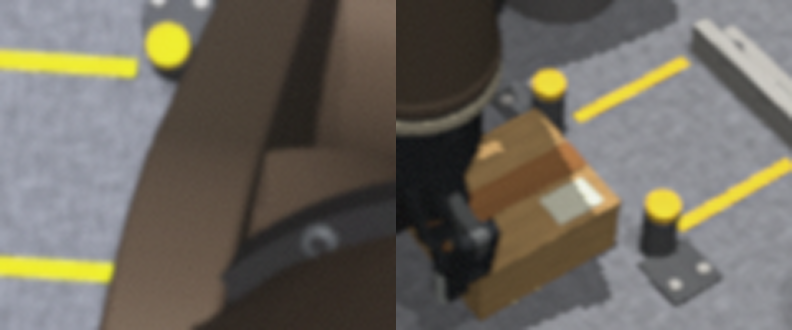

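```bash
python3 - <<'E'
from h import *
d=r.get_image('scene');corners(d,[(147,110),(224,205)],off=(300,130));corners(d,[(152,84),(266,206)],off=(300,130))
E
```

```text
[[-17.5  42.8]
 [-23.4 -50.5]] mid [-20.5  -3.9] ang 176.43
[[ -1.1  60. ]
 [ -1.6 -66.2]] mid [-1.3 -3.1] ang 179.78
```

```bash
python3 - <<'E'
from h import *
d=r.get_image('scene'); o=cv2.cvtColor(d['image'],cv2.COLOR_RGB2BGR)
k=8; o=cv2.resize(o[150:220,330:420],None,fx=k,fy=k,interpolation=cv2.INTER_CUBIC)
dx,dy=0,0
def draw(gx,gy,a,col):
    c,s=np.cos(a),np.sin(a);P=[]
    for u,v in((.055,.048),(.055,-.048),(-.055,-.048),(-.055,.048)):
        g=np.array([gx+c*u-s*v,gy+s*u+c*v]);w=O+g[0]*X+g[1]*Y;P.append((topix(d,[*w,.05])-[330,150]+.5)*k-.5)
    cv2.polylines(o,[np.round(P).astype(int)],True,col,1)
draw(-.0765,-.003,0,(0,255,0))
for y in(-.063,.063):
    for t in[0]:
        pts=[topix(d,[*(O+.012*np.cos(q)*X+(y-.0029+.012*np.sin(q))*Y),.05]) for q in np.linspace(0,6.28,30)]
        cv2.polylines(o,[np.round((np.array(pts)-[330,150]+.5)*k).astype(int)],True,(255,0,0),1)
cv2.imwrite('pics/z15.png',o)
E
```

```text
(no output)
```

View pics/z15.png

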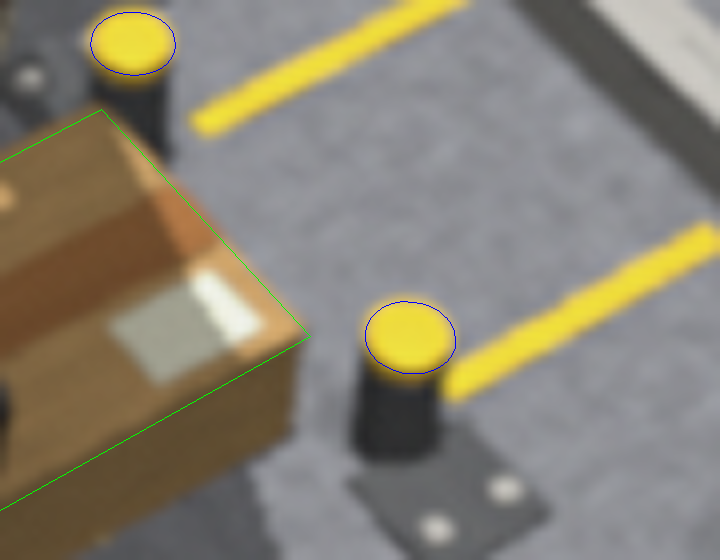

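The overlay (carton at y≈0 relative to the caps, 0°) matches the real edges within about 1 mm. I'll push on slowly and watch the side force.

Emit:
drive_tool(
  moves=[
    [[0.006, -0.0002, 0, 0, 0, -0.1, 0.35], [0.006, -0.0002, 0, 0, 0, 0, 0.35], [0.006, -0.0002, 0, 0, 0, 0, 0.35], [0.006, -0.0002, 0, 0, 0, 0, 0.35], [0.006, -0.0002, 0, 0, 0, 0, 0.35]],
  ],
)

```text
clock: 11.1
tcp_pos: [0.5985, -0.0432, 0.0183]
tcp_rot: [0.001, 0.723, 0.691, -0.001]
force: [0.4, -1.6, 1.5]
finger_gap: 0.0555
```

```bash
cat >> h.py <<'E'
def ov(n,gx,gy,a=0,win=(330,150,90,70)):
    d=r.get_image('scene'); o=cv2.cvtColor(d['image'],cv2.COLOR_RGB2BGR); x0,y0,w_,h_=win
    k=8; o=cv2.resize(o[y0:y0+h_,x0:x0+w_],None,fx=k,fy=k,interpolation=cv2.INTER_CUBIC)
    gy-=.0029; gx-=.001
    c,s=np.cos(a),np.sin(a);P=[]
    for u,v in((.055,.048),(.055,-.048),(-.055,-.048),(-.055,.048)):
        g=np.array([gx+c*u-s*v,gy+s*u+c*v]);w=O+g[0]*X+g[1]*Y;P.append((topix(d,[*w,.05])-[x0,y0]+.5)*k-.5)
    cv2.polylines(o,[np.round(P).astype(int)],True,(0,255,0),1)
    cv2.imwrite(f'pics/{n}.png',o)
E
python3 - <<'E'
from h import *
p,M=tool(); gx=(p[:2]-O)@X+.010+.055; print(gx); ov('z16',gx,0)
E
```

```text
t 11.1 tcp [ 0.5985 -0.0432  0.0183] gate [-111.6   -0.5] F [ 0.4 -1.6  1.5] gap 0.0555
toolx in gate deg -0.12 tilt [-2.7e-03 -4.0e-04 -1.0e+00]
-0.04660761873311047
```

View pics/z16.png

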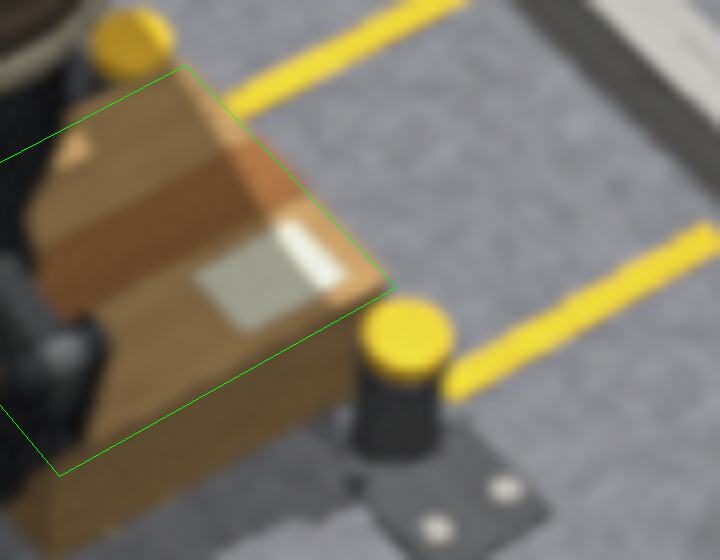

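The front is inside the gap, about 8 mm past the post line, with a low side force. I'll keep going.

Emit:
drive_tool(
  moves=[
    [[0.006, 0, 0, 0, 0, -0.1, 0.35], [0.006, 0, 0, 0, 0.1, 0, 0.35], [0.006, 0, 0, 0, 0, 0, 0.35], [0.006, 0, 0, 0, 0, 0, 0.35], [0.006, 0, 0, 0, 0, 0, 0.35]],
  ],
)

```text
clock: 11.57
tcp_pos: [0.5997, -0.0092, 0.0182]
tcp_rot: [-0.0, 0.722, 0.692, -0.0]
force: [0.1, -3.0, 0.4]
finger_gap: 0.0557
```

Emit:
drive_tool(
  moves=[
    [[0.006, 0, 0, 0, 0, -0.1, 0.35], [0.006, 0, 0, 0, 0.1, 0, 0.35], [0.006, 0, 0, 0, 0, 0, 0.35], [0.006, 0, 0, 0, 0, 0, 0.35], [0.006, 0, 0, 0, 0, 0, 0.35]],
  ],
)

```text
clock: 11.98
tcp_pos: [0.601, 0.0242, 0.0182]
tcp_rot: [-0.001, 0.721, 0.693, 0.0]
force: [0.9, -2.1, 0.5]
finger_gap: 0.0555
```

```bash
python3 - <<'E'
from h import *
p,M=tool(); gx=(p[:2]-O)@X+.010+.055; print(gx); ov('z17',gx,0)
E
```

```text
t 11.98 tcp [0.601  0.0242 0.0182] gate [-44.1  -0.2] F [ 0.9 -2.1  0.5] gap 0.0555
toolx in gate deg 0.15 tilt [ 1.4e-03 -6.0e-04 -1.0e+00]
0.02086332986306759
```

View pics/z17.png

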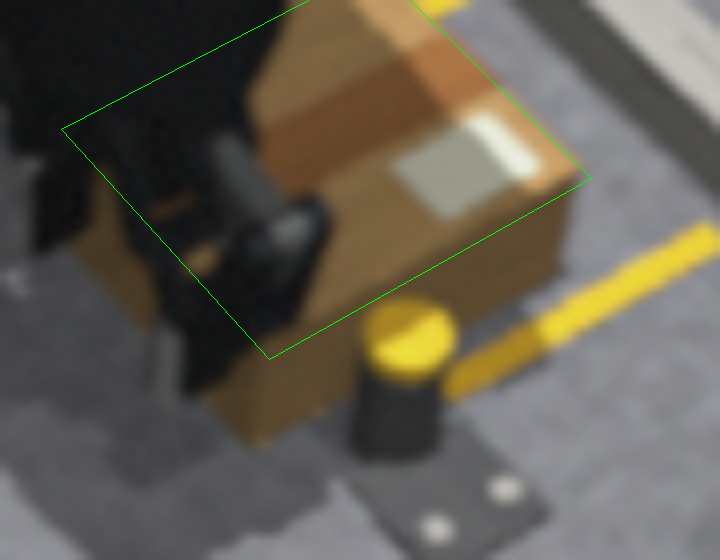

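The carton is halfway through and straight. Before the fingers enter the gap I'll back off a little and narrow them for post clearance.

Emit:
drive_tool(
  moves=[
    [[-0.004, 0, 0, 0, 0, 0, 0.35], [-0.002, 0, 0, 0, 0, 0, 0.55], [0, 0, 0, 0, 0, 0, 0.55], [0, 0, 0, 0, 0, 0, 0.55], [0, 0, 0, 0, 0, 0, 0.55]],
  ],
)

```text
clock: 12.45
tcp_pos: [0.6005, 0.0191, 0.0181]
tcp_rot: [-0.001, 0.721, 0.693, 0.0]
force: [0.3, -0.3, -0.4]
finger_gap: 0.0388
```

```bash
python3 - <<'E'
from h import *
p,M=tool(); ov('z18',.022,0,win=(300,140,90,70))
E
```

```text
t 12.45 tcp [0.6005 0.0191 0.0181] gate [-49.3   0.1] F [ 0.3 -0.3 -0.4] gap 0.0388
toolx in gate deg 0.21 tilt [ 0.0018 -0.0011 -1.    ]
```

View pics/z18.png

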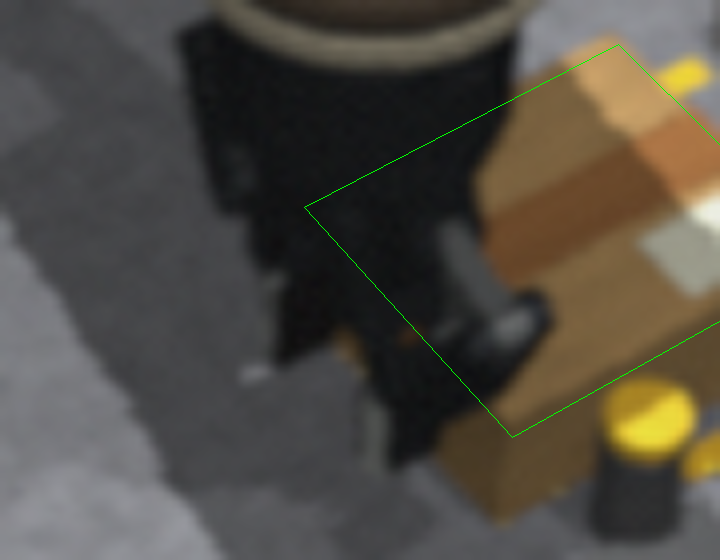

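Emit:
drive_tool(
  moves=[
    [[0.006, 0, 0, 0, 0, 0.2, 0.55], [0.006, 0, 0, 0, 0, 0, 0.55], [0.006, 0, 0, 0, 0, 0, 0.55], [0.006, 0, 0, 0, 0, 0, 0.55], [0.006, 0, 0, 0, 0, 0, 0.55]],
  ],
)

```text
clock: 12.92
tcp_pos: [0.6018, 0.0503, 0.0181]
tcp_rot: [-0.001, 0.723, 0.691, 0.0]
force: [-0.5, -1.5, -0.9]
finger_gap: 0.0385
```

```bash
python3 - <<'E'
from h import *
p,M=tool(); gx=(p[:2]-O)@X+.010+.055; print(gx); ov('z19',gx,0,win=(340,125,90,70))
E
```

```text
t 12.92 tcp [0.6018 0.0503 0.0181] gate [-18.    0.1] F [-0.5 -1.5 -0.9] gap 0.0385
toolx in gate deg -0.13 tilt [ 0.0015 -0.0013 -1.    ]
0.04698680029120498
```

View pics/z19.png

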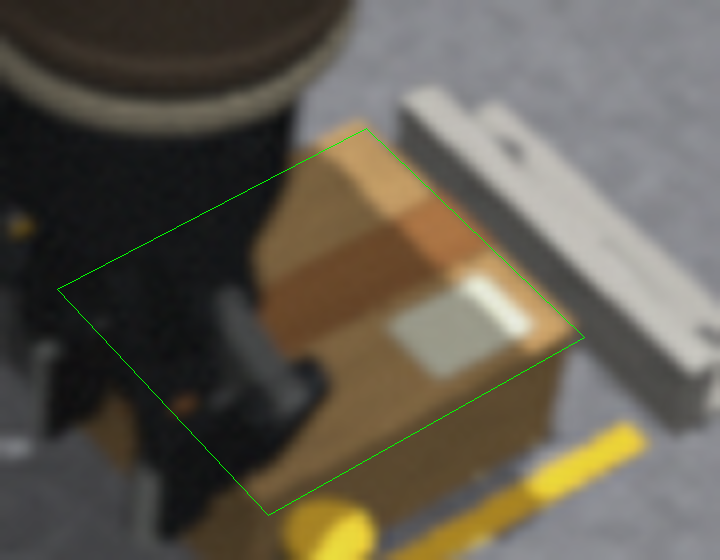

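It is tracking well, with about 28 mm to the stop. I'll go on, then ease into contact.

Emit:
drive_tool(
  moves=[
    [[0.006, 0, 0, 0, 0, -0.2, 0.55], [0.006, 0, 0, 0, 0, 0, 0.55], [0.005, 0, 0, 0, 0, 0, 0.55], [0.004, 0, 0, 0, 0, 0, 0.55], [0.002, 0, 0, 0, 0, 0, 0.55]],
  ],
)

```text
clock: 13.38
tcp_pos: [0.6028, 0.0777, 0.0181]
tcp_rot: [-0.001, 0.721, 0.693, 0.0]
force: [-0.7, -1.4, 0.4]
finger_gap: 0.0383
```

```bash
python3 - <<'E'
from h import *
p,M=tool()
E
```

```text
t 13.38 tcp [0.6028 0.0777 0.0181] gate [9.3 0.3] F [-0.7 -1.4  0.4] gap 0.0383
toolx in gate deg 0.2 tilt [ 0.0016 -0.0013 -1.    ]
```

Emit:
drive_tool(
  moves=[
    [[0.002, 0, 0, 0, 0, 0.2, 0.55], [0.002, 0, 0, 0, 0, 0, 0.55], [0.002, 0, 0, 0, 0, 0, 0.55]],
  ],
)

```text
clock: 13.63
tcp_pos: [0.6019, 0.0785, 0.0183]
tcp_rot: [0.0, 0.721, 0.692, -0.003]
force: [0.2, -26.3, 2.0]
finger_gap: 0.0383
```

```bash
python3 - <<'E'
from h import *
p,M=tool();ov('z20',.075,0,win=(350,110,100,75))
E
```

```text
t 13.63 tcp [0.6019 0.0785 0.0183] gate [10.2  1.2] F [  0.2 -26.3   2. ] gap 0.0383
toolx in gate deg 0.06 tilt [-0.0044 -0.0037 -1.    ]
```

View pics/z20.png

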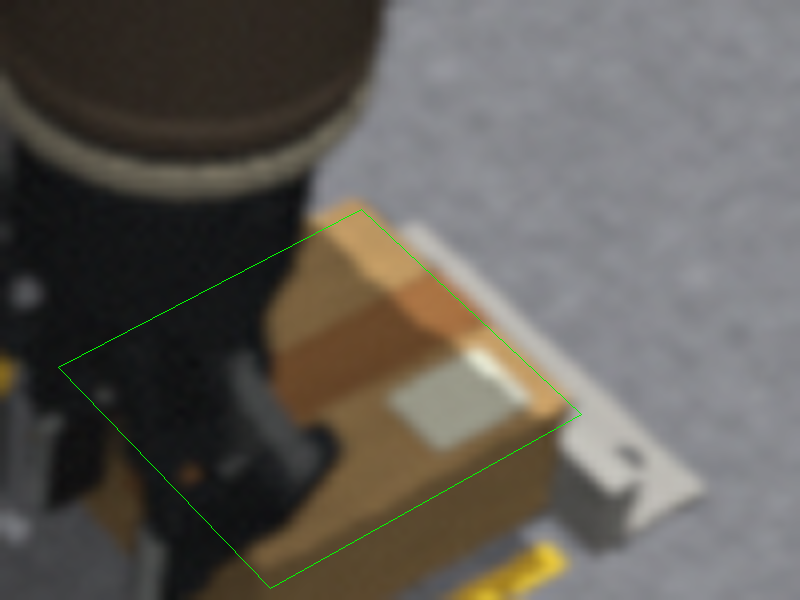

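The force rose to 26 N and travel stopped, so the carton is against the stop. I'll back straight off and then rise.

Emit:
drive_tool(
  moves=[
    [[-0.002, 0, 0, 0, 0, 0, 0.55], [-0.004, 0, 0, 0, 0, 0, 0.55], [-0.008, 0, 0, 0, 0, 0, 0.55], [-0.015, 0, 0, 0, 0, 0, 0.55], [-0.015, 0, 0, 0, 0, 0, 0.55]],
  ],
)

```text
clock: 14.1
tcp_pos: [0.6002, 0.0339, 0.0187]
tcp_rot: [0.0, 0.721, 0.693, -0.003]
force: [0.8, 0.0, -0.6]
finger_gap: 0.0385
```

Emit:
drive_tool(
  moves=[
    [[-0.01, 0, -0.02, 0, 0, 0, 0.55], [0, 0, -0.04, 0, 0, 0, 0.55], [0, 0, -0.04, 0, 0, 0, 0.55], [0, 0, -0.04, 0, 0, 0, 0.55], [-0.03, 0, 0, 0, 0, 0, 0.55]],
  ],
)

```text
clock: 14.52
tcp_pos: [0.5968, -0.0078, 0.1615]
tcp_rot: [-0.003, 0.721, 0.693, -0.005]
force: [3.1, 0.2, 1.1]
finger_gap: 0.0389
```

Emit:
drive_tool(
  moves=[
    [[-0.04, 0, 0, 0, 0, 0, 0.55], [-0.04, 0, 0, 0, 0, 0, 0.55], [-0.04, 0, 0, 0, 0, 0, 0.55], [-0.04, 0, 0, 0, 0, 0, 0.55], [-0.03, 0, 0, 0, 0, 0, 0.55]],
  ],
)

```text
clock: 14.93
tcp_pos: [0.5906, -0.2043, 0.1676]
tcp_rot: [0.001, 0.719, 0.695, -0.002]
force: [0.5, -0.5, 0.1]
finger_gap: 0.0386
```

```bash
python3 - <<'E'
from h import *
p,M=tool();d=save('top','t21'); o=cv2.imread('pics/t21.png'); cv2.imwrite('pics/t21c.png',cv2.resize(o[120:260,170:370],None,fx=4,fy=4,interpolation=cv2.INTER_CUBIC))
rep(d); ov('z21',.075,0,win=(350,110,100,75))
for q in ['tape','tin','smallbox']: print(q,[(f['pixel'],round(f['confidence'],2)) for f in r.find_in('top',q)])
E
```

```text
t 14.93 tcp [ 0.5906 -0.2043  0.1676] gate [-272.9    0.6] F [ 0.5 -0.5  0.1] gap 0.0386
toolx in gate deg 0.49 tilt [-3.6e-03 -8.0e-04 -1.0e+00]
box gate ctr mm [75.1  4.6] size [111.  96.] ang 0.19 world [0.60121542 0.14358879]
tape [([199.7, 287.4], 0.6)]
tin [([247.9, 94.5], 0.65), ([428.1, 275.8], 0.52)]
smallbox [([429.5, 278.9], 0.49)]
```

View pics/t21c.png

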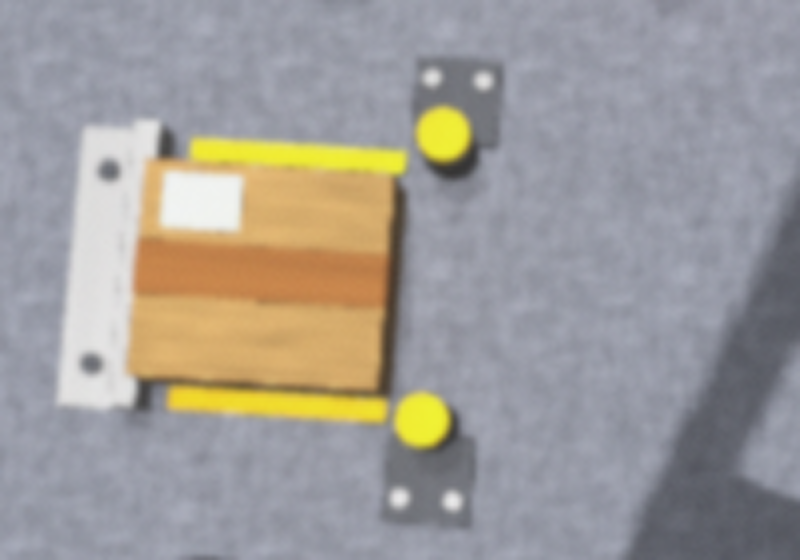

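View pics/z21.png

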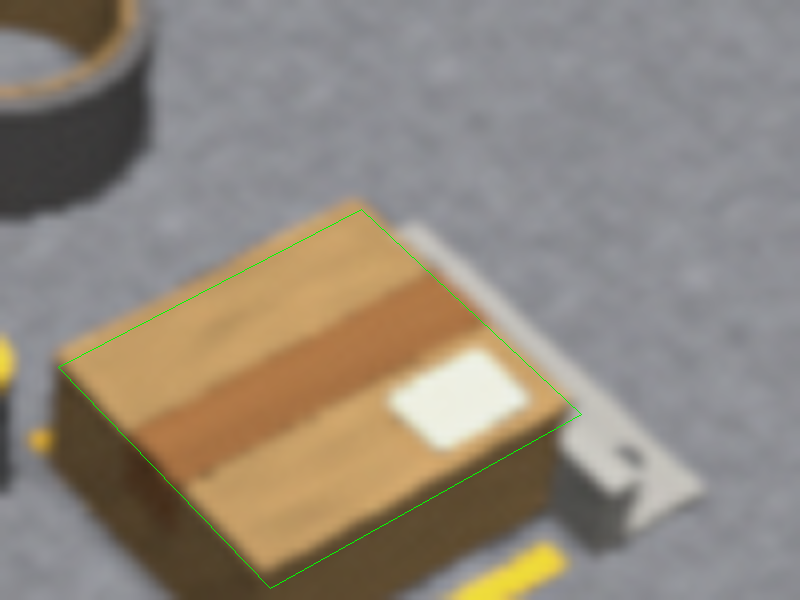

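The carton is at gate (75.1, 4.6) mm and 0.2°, flush with the stop. The small box's reported pixel differs from before, probably because the arm half-hides it. I'll check the bystanders in the scene camera.

```bash
python3 - <<'E'
from h import *
d=save('scene','s22')
for q in ['tape','tin','smallbox','carton']: print(q,[(f['pixel'],round(f['confidence'],2)) for f in r.find_in('scene',q)])
a=cv2.imread('pics/scene0.png').astype(int);b=cv2.imread('pics/s22.png').astype(int)
for n,(x,y,w,h) in dict(tape=(325,93,50,50),tin=(415,193,48,48),small=(190,183,42,46),pink=(345,235,80,80),blue=(238,258,75,75)).items():
    print(n,np.abs(a-b)[y:y+h,x:x+w].mean().round(1), cv2.phaseCorrelate(a[y:y+h,x:x+w].mean(2),b[y:y+h,x:x+w].mean(2)))
E
```

```text
tape [([352.2, 114.9], 0.95)]
tin [([437.2, 218.0], 0.76)]
smallbox [([211.7, 205.7], 0.81)]
carton [([386.3, 163.9], 0.79), ([384.9, 274.9], 0.71), ([274.8, 296.8], 0.67), ([271.9, 144.2], 0.56)]
tape 18.6 ((0.01484356862789582, 0.16647052730952794), 0.6163524673498046)
tin 16.2 ((0.010428576253065813, 0.009113092011148183), 1.0123480370995837)
small 5.0 ((0.524304776859541, 0.045975435510037244), 0.985556264972673)
pink 16.4 ((-0.032935051896068046, -0.04202503958011761), 1.0012081772242383)
blue 15.3 ((0.43556502524398866, 0.6187501988010453), 0.8448447476238661)
```

View pics/s22.png

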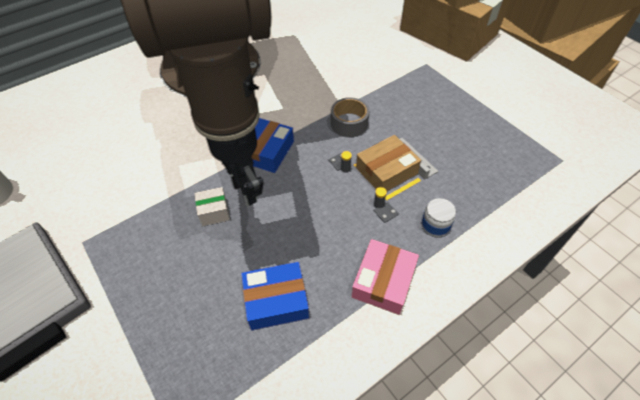

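The bystanders haven't moved (image shifts of 0.5 px or less). The carton sits past the posts against the stop, and the arm is clear. I'm handing it in.

```bash
python3 - <<'E'
from h import *
print(r.job_done())
E
```

```text
the job is handed in; nothing more can be done
None
```

The brown carton is through the gate and flush against the end stop, and I handed the job in at about 15 s of the 64 s allowed. I first pushed it sideways about 7 mm with the fingertips. I then pushed it from behind with two fingertips, narrowing them before they entered the gap.

**Position:** the last top-camera fit put the carton at gate x = 75.1 mm (75 mm expected), turned 0.2°. Contact with the stop showed as about 26 N at the wrist. I then backed the arm off and raised it clear.

**Bystanders:** the scene camera showed the tape roll, tin, small box and look-alikes where they started, with image shifts of 0.6 px or less. The top camera's small-box pixel disagreed, about 20 px off. I put that down to the arm half-hiding the box, since the scene camera showed it unmoved.

**Sideways offset:** the carton ended 4.6 mm off the gate's centre line. My tracking during the push had it within about 1 mm of centre, so it drifted or my estimate was off, but it is still well within the stop's width.

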